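Press a cake carrier's snap seam shut in one stroke

ROBOT

A 6-joint arm with a two-finger parallel gripper is mounted at the origin on the work surface. World frame = base frame: x ahead of the robot, y to its left, z up, the work surface at z = 0. Lengths are in m, angles in rad, forces in N, time in s.
With the tool pointing down it reaches from about 0.35 to 0.775 m from the base axis. Payload 7.3 kg.
Tool frame: the origin (TCP) lies on the centre line of the jaws, within the pads' length; the fingertips stand 11 mm ahead of it and the grasp point (between the pads) lies 8 mm behind it; y points along the fingers, z is the direction in which the jaws open and shut, and the axes are right-handed (so a half turn about y gives the same grasp; the last joint's range is limited). The gripper opens to 92 mm and grips with 3 to 60 N. Pads are 19 mm wide; open, the fingers measure 130 mm over their backs; the gripper's body (75 mm by 190 mm) begins 47 mm behind the grasp point.
Start: joints at [1.043, 0.342, 1.524, -0, 1.275, -0.146], TCP at [0.196, 0.487, 0.238] pointing down, gripper open.
Joint ranges: [-2.53, 2.53], [-0.77, 2.02], [0.04, 2.7], [-1, 4.14], [0.28, 2.66], [-3.11, 3.11]. Speed limits (rad/s): [2.57, 2.57, 3.14, 3.14, 3.14, 3.14].

INTERFACE

Orientations are given as [roll, pitch, yaw] about the fixed x, y, z axes, in that order (R = Rz(yaw) Ry(pitch) Rx(roll)).
In Python, from cell import robot, cams gives the robot as it stands.
- The arm moves only by the tool apply_moves, never from a script. Its argument "plan" is a list of rows, each a list of 7 numbers: the shift along the tool's x, y, z in m, then the turn, a rotation vector about the tool's x, y, z in degrees, then the gripper command: -1 is fully open, 1 is shut, values between are in proportion. A call has exactly 5 rows; each row is the pose to reach, as a shift and turn from the pose commanded when the call began, along the tool's axes at that moment; what a row does not reach only later rows make up. A row lasts 1/8 s, in which the tool goes at most 62.5 mm and 10.7 degrees, less where a joint would pass 70% of its speed; a pose out of reach is approached as far as the arm can. A call with a gripper value outside its range is refused whole. The fingers move at their own pace and stop on an object; "squeeze" is the grip in N (left out, the last holds). Time passes only in rows, so rows that repeat a pose let the fingers close, or fill a call up. It gives the time, the measured TCP pose, the force and the opening at its end, in the units of the state.
- robot.observe(): the state, without advancing time (a new reading comes with each control period).
- cams.read_camera(name): name is "side" or "top"; returns the picture (480x640x3 uint8, blue, green, red); there is no depth.
- cams.calibration(name): a dict with "fx", "fy", "cx", "cy" (pixels), "extrinsics" (4x4, takes a point from world to camera coordinates). Camera axes: x right, y up, looking along -z (the intrinsics and any distortion apply to the point x, -y, -z); pixel columns grow to the right and rows downward; lengths in m; the calibration is good to about 2 mm. A picture is of the moment at which its call begins. calibration takes no time and is no camera call.
- robot.hand_in(): hands the job in, once; it reports no verdict.
The state is a dict: "time": time; "qpos": joint angles; "qvel": joint speeds; "joint_efforts": joint torques, N m; "tool_pos": TCP position; "tool_rot": TCP orientation; "contact_force": force on the tool from outside, world axes, zero at the start; "torque": the same for the moment, N m; "opening": finger opening in m.
Only numpy, scipy, OpenCV 4.12 (cv2) and the standard library are available. Lean on these libraries where they do the work, as an engineer would, in place of code of your own. Each camera call takes 0.05 s, during which the arm holds its last target. There are 200 camera calls.

TASK

Close the cake carrier: take the orange hand press that lies on its side, stand it on its sole and let go, take it again by the handle from above, and run it along the seam in one unbroken stroke from the green tab to the red one so that all six tabs are pushed fully home, pressing steadily and never harder than 30 N. Then stand the press upright on the green mat. Touch the carrier with the press only, and leave the cups and other things where they are.

Things in the scene. Friction and masses are not known exactly. Their poses are not given: they have to be found in the camera images.
- press: hand press, 0.24 kg, orange handle. Origin: centre of the sole's underside; z up the handle, x along the stroke. Sole: flat 28 (x) x 48 (y) x 10 mm, an upturned nose at each x end (66 mm in all, rising 7 mm; either end may lead). It starts on its side, +y up, handle away from the robot, origin 24 mm up. Let go within 50 degrees of upright, it tips onto its sole
- press_grip (a point): middle of the handle's shaft, 36 mm above the sole. The shaft is 30 (x) x 24 (y) mm from 10 to 54 mm above the sole; above it a crossbar 30 (x) x 48 (y) mm up to 64 mm
- carrier: cake carrier fixed to the table: aluminium tray 230 (x) x 260 (y) mm, origin under its centre, clear cover 68 mm high that starts 43 mm beyond the seam. Along its near (-x) edge, at x = -85 mm, runs the seam: a white rail 44 mm wide, 198 mm long, with six snap tabs in a row along y, 26 mm apart
- seam_mid (a point): nominal middle of the seam, at the height of home tabs. The rail lies on a soft gasket that gives 0.25 mm per newton, at most 8 mm, and springs back. How thick the gasket is no reading tells: the rail stands up to 10 mm higher or lower than this point, and crooked, by up to 0.05 rad along the seam (its ends another 4 mm up or down)
- seam_start (a point): nominal centre of the green first tab's top when home (66 mm above the table), tab 4 mm higher while proud; x, y are true, the height is off by up to 14 mm (see seam_mid)
- seam_end (a point): the same point of the red last tab, 130 mm from seam_start. Pressing the seam down with a steady 9 to 14 N suits; drag and the climb onto each proud tab come on top
- tab1 (a joint): green, first snap tab of the seam (a dome 26 mm long each way, crest across the seam): 0 when it stands proud, 0.004 m when pushed fully home; friction holds it where it is left and it takes about 4 N to move
- tab2 (a joint): blue, number 2, snap tab of the seam (a dome 26 mm long each way, crest across the seam): 0 when it stands proud, 0.004 m when pushed fully home; friction holds it where it is left and it takes about 4 N to move
- tab3 (a joint): blue, number 3, snap tab of the seam (a dome 26 mm long each way, crest across the seam): 0 when it stands proud, 0.004 m when pushed fully home; friction holds it where it is left and it takes about 4 N to move
- tab4 (a joint): blue, number 4, snap tab of the seam (a dome 26 mm long each way, crest across the seam): 0 when it stands proud, 0.004 m when pushed fully home; friction holds it where it is left and it takes about 4 N to move
- tab5 (a joint): blue, number 5, snap tab of the seam (a dome 26 mm long each way, crest across the seam): 0 when it stands proud, 0.004 m when pushed fully home; friction holds it where it is left and it takes about 4 N to move
- tab6 (a joint): red, last snap tab of the seam (a dome 26 mm long each way, crest across the seam): 0 when it stands proud, 0.004 m when pushed fully home; friction holds it where it is left and it takes about 4 N to move
- mat: green mat 150 x 150 x 3 mm fixed to the table, origin under its centre
- cup_a: clear dessert cup with cake, 72 mm wide, 50 mm tall, a bystander; origin under its centre
- cup_b: another such cup, a bystander
- cup_c: another such cup, a bystander
- squeeze_bottle: cream squeeze bottle, 54 mm wide, 160 mm tall, a bystander; origin under its centre
- cake_plate: white plate 140 mm wide with a cake, 40 mm tall, a bystander; origin under its centre
- jam_jar: amber jar, 64 mm wide, 85 mm tall, a bystander; origin under its centre
- spatula: spatula lying on the table, a bystander

How it is judged:
By the outcome, as a careful person would: the job done as asked, in the order asked, and still so for the second after the job is handed in, with the robot touching nothing.
It also fails if it takes over 72 s, if anything falls off the work surface, if the arm or the gripper's body presses on something with over 40 N, if the wrist force passes 120 N, or if a joint passes its speed limit or range.

## Working session

There is one attempt and no reset: what is moved stays moved. The work goes in short steps, Python scripts to look and compute and a tool call to move; the robot and the scene stay as the last step left them, time stands still between calls to the robot, and variables do not carry over. Pictures are saved under pics/ and viewed, about 8 in all and at most 12, crops included, and the job is handed in when it is done.

Besides the shell and the picture viewer there is one more tool, called after ">>>" by a JSON object that holds its "op" and its "data". apply_moves: Moves the arm, as the interface text tells. Its arguments: {"type":"object","properties":{"plan":{"type":"array","items":{"type":"array","items":{"type":"number"}}},"squeeze":{"type":"number"}},"required":["plan"]}

```bash
ls; mkdir -p pics
python3 - <<'E'
from cell import robot, cams
import cv2, numpy as np
s=robot.observe(); print({k:np.round(v,3) for k,v in s.items()})
for n in("side","top"):
    cv2.imwrite(f"pics/{n}0.png",cams.read_camera(n)); c=cams.calibration(n); print(n,{k:np.round(v,3).tolist() for k,v in c.items()})
E
```

```text
pics
{'time': np.float64(0.0), 'qpos': array([ 1.043,  0.343,  1.525,  0.   ,  1.275, -0.146]), 'qvel': array([-0.002, -0.001,  0.001,  0.002, -0.001,  0.001]), 'joint_efforts': array([ -0.   , -43.122, -24.422,   0.072,   0.056,  -0.   ]), 'tool_pos': array([0.195, 0.487, 0.237]), 'tool_rot': array([-1.572,  0.   , -0.382]), 'contact_force': array([ 0.47 , -0.786,  0.083]), 'torque': array([0.015, 0.015, 0.05 ]), 'opening': np.float64(0.092)}
side {'fx': 540.244, 'fy': 540.244, 'cx': 317.762, 'cy': 236.086, 'extrinsics': [[0.894, -0.448, 0.006, -0.453], [0.272, 0.553, 0.787, -0.222], [-0.356, -0.702, 0.617, -0.951], [0.0, 0.0, 0.0, 1.0]]}
top {'fx': 468.289, 'fy': 468.289, 'cx': 312.763, 'cy': 241.193, 'extrinsics': [[0.015, -1.0, 0.005, 0.011], [0.997, 0.015, 0.082, -0.524], [-0.082, 0.004, 0.997, -1.184], [0.0, 0.0, 0.0, 1.0]]}
```

View pics/top0.png

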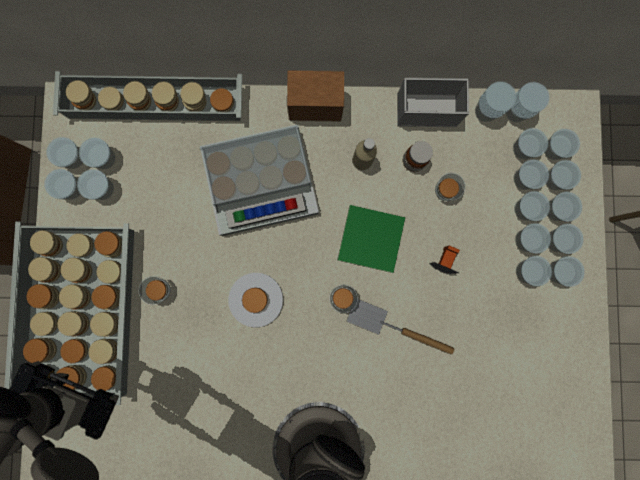

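View pics/side0.png

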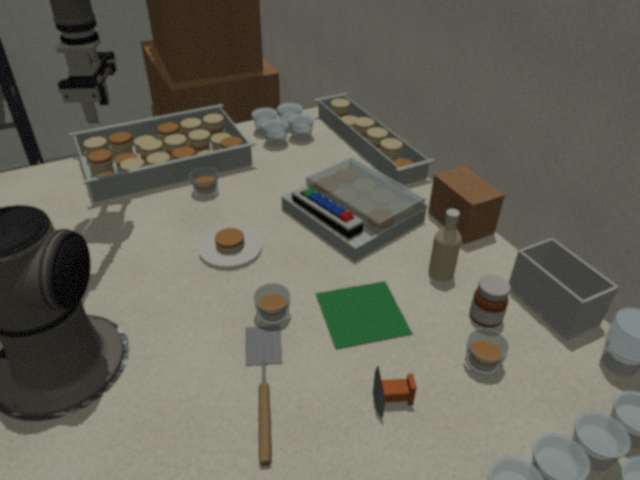

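The press lies at about (448,258) in the top view with its sole towards the robot. The seam runs from green (239,215) to red (291,204), and the mat is at (372,238). I'll measure these now.

```bash
cat > h.py <<'E'
import cv2, numpy as np
from cell import robot, cams
def ray(n,u,v):
    c=cams.calibration(n);E=np.array(c["extrinsics"]);R=E[:3,:3]
    d=R.T@np.array([(u-c["cx"])/c["fx"],-(v-c["cy"])/c["fy"],-1.]);return -R.T@E[:3,3],d
def plane(n,u,v,z):
    o,d=ray(n,u,v);return o+d*(z-o[2])/d[2]
def tri(pt,ps):
    A=[];b=[]
    for n,p in(("top",pt),("side",ps)):
        o,d=ray(n,*p);d=d/np.linalg.norm(d);P=np.eye(3)-np.outer(d,d);A.append(P);b.append(P@o)
    return np.linalg.lstsq(np.vstack(A),np.hstack(b),rcond=None)[0]
def proj(n,p):
    c=cams.calibration(n);q=np.array(c["extrinsics"])@np.r_[p,1]
    return c["cx"]+c["fx"]*q[0]/-q[2],c["cy"]+c["fy"]*q[1]/q[2]
def blobs(im,lo,hi,amin=15):
    m=cv2.inRange(cv2.cvtColor(im,cv2.COLOR_BGR2HSV),lo,hi)
    k,l,st,ce=cv2.connectedComponentsWithStats(m)
    return [(ce[i].round(1).tolist(),st[i].tolist(),(l==i).astype(np.uint8)) for i in range(1,k) if st[i][4]>=amin]
COL=dict(green=((45,120,40),(80,255,255)),red=((0,190,90),(4,255,255)),blue=((105,140,60),(125,255,255)),orange=((5,200,110),(14,255,255)))
E
python3 - <<'E'
from h import *
for n in("top","side"):
    im=cv2.imread(f"pics/{n}0.png")
    for c,(lo,hi) in COL.items():
        for ce,st,m in blobs(im,lo,hi):
            p=cv2.minAreaRect(cv2.findNonZero(m)); print(n,c,ce,st,np.round(cv2.boxPoints(p)).tolist() if st[4]>40 else '')
t=cv2.imread("pics/top0.png")[225:295,400:500];s=cv2.imread("pics/side0.png")[350:430,350:440]
a=cv2.resize(t,None,fx=4,fy=4,interpolation=2);b=cv2.resize(s,None,fx=4,fy=4,interpolation=2)
o=np.zeros((320,770,3),np.uint8);o[:280,:400]=a;o[:320,405:765]=b;cv2.imwrite("pics/crop1.png",o)
E
```

```text
top green [371.3, 238.3] [338, 206, 67, 66, 3131] [[338.0, 260.0], [350.0, 205.0], [405.0, 217.0], [393.0, 272.0]]
top green [238.9, 215.9] [234, 211, 11, 11, 100] [[233.0, 212.0], [243.0, 210.0], [245.0, 219.0], [235.0, 222.0]]
top red [289.8, 203.6] [285, 199, 10, 11, 70] [[285.0, 200.0], [292.0, 198.0], [295.0, 207.0], [288.0, 209.0]]
top blue [264.5, 209.7] [244, 201, 42, 18, 407] [[243.0, 209.0], [283.0, 200.0], [285.0, 210.0], [245.0, 219.0]]
top orange [453.3, 248.7] [449, 246, 10, 6, 23] 
top orange [448.2, 258.4] [441, 250, 15, 18, 127] [[440.0, 263.0], [446.0, 250.0], [456.0, 254.0], [450.0, 267.0]]
side green [308.0, 192.0] [302, 189, 12, 7, 46] [[302.0, 193.0], [311.0, 188.0], [313.0, 192.0], [304.0, 197.0]]
side green [361.9, 314.8] [318, 283, 92, 65, 3988] [[317.0, 294.0], [398.0, 278.0], [409.0, 333.0], [328.0, 349.0]]
side red [346.4, 216.1] [341, 213, 11, 7, 39] 
side blue [326.2, 203.4] [309, 193, 35, 22, 279] [[308.0, 197.0], [313.0, 190.0], [344.0, 209.0], [339.0, 217.0]]
```

View pics/crop1.png

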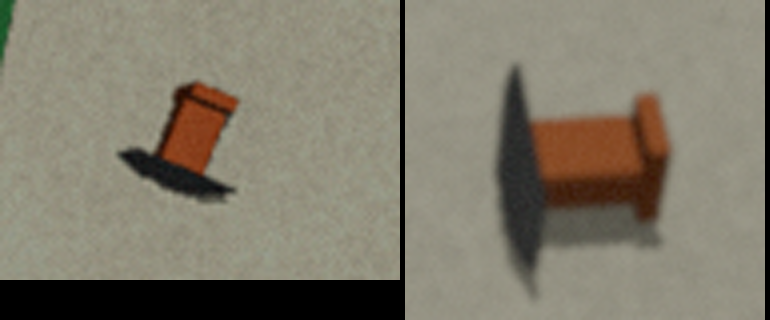

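The crop shows the sole tips at about (430,263) and (459,272) in the top view, and the shaft at (448.2,258.4), with the crossbar away from the robot.

Run:
```python
from h import *
r=lambda x:np.round(x,4)
a=plane("top",430.2,263.2,.048);b=plane("top",458.5,272.5,.048);print("tips",r(a),r(b),np.linalg.norm(b-a))
s=plane("top",448.2,258.4,.036);print("shaft",r(s))
c=plane("top",453.5,248.5,.048);print("cross",r(c),"axis yaw", np.arctan2(*(c-s)[1::-1]), "perp tips",np.arctan2(*(b-a)[1::-1])+np.pi/2)
g=tri((238.9,215.9),(308,192));e=tri((289.8,203.6),(346.4,216.1));print("green",r(g),"red",r(e),np.linalg.norm(e-g))
for nm,p in(("g",(238.9,215.9)),("r",(289.8,203.6)),("b",(264.5,209.7))):print(nm,r(plane("top",*p,.069)))
g=plane("top",238.9,215.9,.069);e=plane("top",289.8,203.6,.069);print("seam yaw",np.arctan2(*(e-g)[1::-1]),np.linalg.norm((e-g)[:2]))
print("mat",r(plane("top",371.3,238.3,.003)))
s=robot.observe();print(r(s["tool_pos"]),r(s["tool_rot"]))
```

```text
tips [ 0.4703 -0.2767  0.048 ] [ 0.448  -0.3476  0.048 ] 0.0743328315162345
shaft [ 0.4836 -0.3256  0.036 ]
cross [ 0.5082 -0.3357  0.048 ] axis yaw -0.38890507179183814 perp tips -0.30402111770542706
green [0.5811 0.2028 0.0686] red [0.6134 0.0769 0.0708] 0.1299644012137044
g [0.5797 0.2033 0.069 ]
r [0.6125 0.0776 0.069 ]
b [0.5962 0.1402 0.069 ]
seam yaw -1.3154973480670356 0.1298951496045713
mat [ 0.5349 -0.1343  0.003 ]
[0.1954 0.4869 0.2371] [-1.5721e+00  2.0000e-04 -3.8180e-01]
```

>>> {"op": "apply_moves", "data": {"plan": [[0.048,0,-0.036,0,0,0,-1],[0.096,0,-0.072,0,0,0,-1],[0.144,0,-0.108,0,0,0,-1],[0.192,0,-0.144,0,0,0,-1],[0.24,0,-0.18,0,0,0,-1]]}}

```text
time: 0.72
tool_pos: [0.3518, 0.229, 0.2376]
tool_rot: [-1.571, 0.0, -0.381]
contact_force: [0.8, 1.0, -0.2]
opening: 0.0919
```

>>> {"op": "apply_moves", "data": {"plan": [[0.034,0,-0.047,0,0,0,-1],[0.068,0,-0.094,0,0,0,-1],[0.102,0,-0.141,0,0,0,-1],[0.136,0,-0.188,0,0,0,-1],[0.17,0,-0.235,0,0,0,-1]]}}

```text
time: 1.35
tool_pos: [0.4215, -0.0526, 0.2376]
tool_rot: [-1.571, -0.0, -0.382]
contact_force: [0.8, 0.4, -0.6]
opening: 0.0919
```

>>> {"op": "apply_moves", "data": {"plan": [[0.034,0.02,-0.046,0,0,0,-1],[0.068,0.04,-0.092,0,0,0,-1],[0.102,0.06,-0.138,0,0,0,-1],[0.136,0.08,-0.184,0,-1,0,-1],[0.165,0.1,-0.23,0,-1.8,0,-1]]}}

```text
time: 1.98
tool_pos: [0.489, -0.3274, 0.1365]
tool_rot: [-1.57, 0.0, -0.35]
contact_force: [0.6, 0.5, 1.2]
opening: 0.0917
```

```bash
cat >> h.py <<'E'
from scipy.spatial.transform import Rotation as Ro
def go(p,rpy=None):
    s=robot.observe();R=Ro.from_euler("xyz",s["tool_rot"])
    print("t",round(s["time"],2),"pos",np.round(s["tool_pos"],4),"rot",np.round(s["tool_rot"],3),"F",np.round(s["contact_force"],1),"q",np.round(s["qpos"],2))
    print(" shift",np.round(R.inv().apply(np.array(p)-s["tool_pos"]),4), "turn",np.round((R.inv()*Ro.from_euler("xyz",rpy)).as_rotvec(degrees=True),2) if rpy is not None else '')
E
python3 - <<'E'
from h import *
im=cams.read_camera("side")
s=robot.observe();p=s["tool_pos"]
go([.487,-.327,.024],[-np.pi/2,0,-.35])
cv2.imwrite("pics/c2.png",cv2.resize(im[260:460,280:500],None,fx=3,fy=3))
E
```

```text
t 2.02 pos [ 0.4885 -0.3331  0.1333] rot [-1.573e+00  1.000e-03 -3.520e-01] F [-1.  -4.5 -1.7] q [-0.73  0.56  1.48 -0.    1.11 -1.94]
 shift [-0.0034  0.1093  0.0054] turn [ 0.1  -0.14 -0.08]
```

View pics/c2.png

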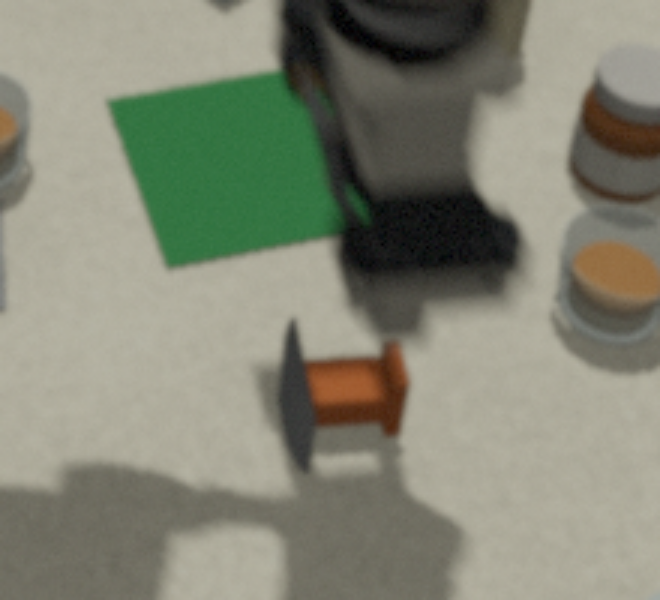

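The arm is above the press, and the jaws line up with the shaft. I'll go down and grip.

>>> {"op": "apply_moves", "data": {"plan": [[0,0.03,0,0,0,0,-1],[-0.001,0.06,0,0,0,0,-1],[-0.001,0.09,0,0,0,0,-1],[-0.001,0.114,0,0,0,0,-1],[-0.001,0.114,0,0,0,0,-1]]}}

```text
time: 2.65
tool_pos: [0.4867, -0.324, 0.0217]
tool_rot: [-1.569, 0.005, -0.35]
contact_force: [-0.3, 0.3, -0.0]
opening: 0.0917
```

>>> {"op": "apply_moves", "data": {"plan": [[0,0,0,0,0,0,1],[0,0,0,0,0,0,1],[0,0,0,0,0,0,1],[0,0,0,0,0,0,1],[0,0,0,0,0,0,1]], "squeeze": 25}}

```text
time: 3.28
tool_pos: [0.488, -0.3252, 0.0239]
tool_rot: [-1.571, -0.0, -0.35]
contact_force: [-0.1, 0.5, 0.8]
opening: 0.046
```

>>> {"op": "apply_moves", "data": {"plan": [[0,0,0,0,0,0,1],[0,0,0,0,0,0,1],[0,0,0,0,0,0,1],[0,0,0,0,0,0,1],[0,0,0,0,0,0,1]], "squeeze": 25}}

```text
time: 3.9
tool_pos: [0.4879, -0.3253, 0.0237]
tool_rot: [-1.571, -0.0, -0.35]
contact_force: [-0.8, 0.8, -0.2]
opening: 0.0299
```

>>> {"op": "apply_moves", "data": {"plan": [[0,-0.02,0,0,0,0,1],[0,-0.04,0,0,0,0,1],[0,-0.06,0,0,0,0,1],[0,-0.08,0,0,0,0,1],[0,-0.08,0,0,0,0,1]]}}

```text
time: 4.53
tool_pos: [0.4885, -0.3257, 0.1047]
tool_rot: [-1.572, -0.002, -0.35]
contact_force: [-0.2, -1.0, -2.7]
opening: 0.0298
```

Run:
```python
from h import *
im=cams.read_camera("side")
go([.487,-.327,.104])
cv2.imwrite("pics/c3.png",cv2.resize(im[230:430,280:500],None,fx=3,fy=3))
```

```text
t 4.58 pos [ 0.4879 -0.3252  0.1036] rot [-1.571 -0.    -0.35 ] F [-0.6  0.6 -3.2] q [-0.72  0.58  1.52  0.    1.03 -1.94]
 shift [-0.0003 -0.0004 -0.002 ] turn
```

View pics/c3.png

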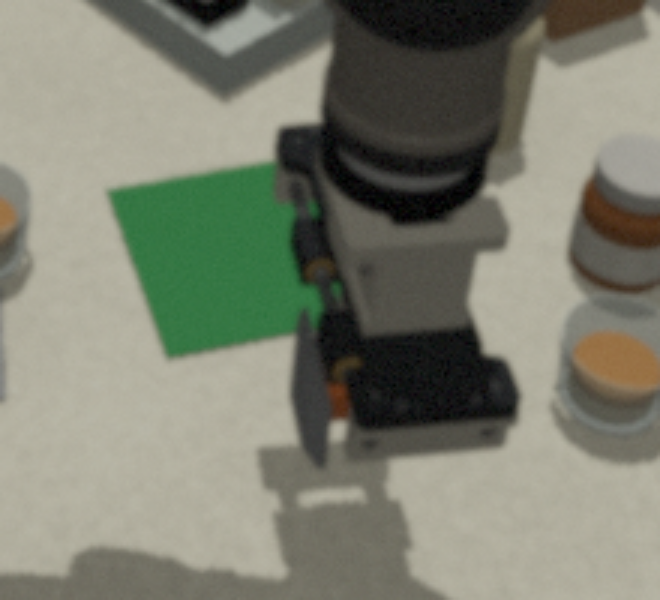

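The press is held well at 30 mm opening. Joint 5 can't tilt the tool outward enough, so I'll turn the gripper half a turn. The handle then points at the robot and I can tilt the tool inward.

>>> {"op": "apply_moves", "data": {"plan": [[-0.012,-0.01,0.011,0,10,0,1],[-0.024,-0.02,0.022,0,20,0,1],[-0.036,-0.03,0.033,0,30,0,1],[-0.048,-0.04,0.044,0,40,0,1],[-0.061,-0.05,0.057,0,50,0,1]]}}

```text
time: 5.2
tool_pos: [0.4493, -0.2499, 0.1525]
tool_rot: [-1.572, 0.002, -1.229]
contact_force: [0.3, -0.0, -2.9]
opening: 0.03
```

>>> {"op": "apply_moves", "data": {"plan": [[0,0,0,0,10,0,1],[0,0,0,0,20,0,1],[0,0,0,0,30,0,1],[0,0,0,0,40,0,1],[0,0,0,0,50,0,1]]}}

```text
time: 5.82
tool_pos: [0.4495, -0.2503, 0.1522]
tool_rot: [-1.573, 0.0, -2.101]
contact_force: [0.2, 0.6, -2.8]
opening: 0.0299
```

>>> {"op": "apply_moves", "data": {"plan": [[0,0,0,0,10,0,1],[0,0,0,0,20,0,1],[0,0,0,0,30,0,1],[0,0,0,0,40,0,1],[0,0,0,0,50,0,1]]}}

```text
time: 6.45
tool_pos: [0.4495, -0.2502, 0.1522]
tool_rot: [-1.573, -0.002, -2.974]
contact_force: [-0.5, -0.7, -2.2]
opening: 0.0305
```

>>> {"op": "apply_moves", "data": {"plan": [[0,0,0,0,10,0,1],[0,0,0,0,20,0,1],[0,0,0,0,30,0,1],[0,0,0,0,39,0,1],[0,0,0,0,39,0,1]]}}

```text
time: 7.08
tool_pos: [0.4496, -0.2503, 0.1525]
tool_rot: [-1.571, -0.002, 2.635]
contact_force: [-0.2, 0.1, -3.0]
opening: 0.0299
```

>>> {"op": "apply_moves", "data": {"plan": [[0,0,0,0,0,-8,1],[0,0,0,0,0,-16,1],[0,0,0,0,0,-24,1],[0,0,0,0,0,-32,1],[0,0,0,0,0,-32,1]]}}

```text
time: 7.7
tool_pos: [0.4505, -0.2508, 0.1505]
tool_rot: [-1.573, -0.562, 2.638]
contact_force: [-0.6, 0.6, -2.4]
opening: 0.0296
```

Run:
```python
from h import *
go([.45,-.25,.15])
```

```text
t 7.7 pos [ 0.4505 -0.2508  0.1505] rot [-1.573 -0.562  2.638] F [-0.6  0.6 -2.4] q [-0.62  0.74  1.22 -0.06  1.74  1.46]
 shift [ 0.0004  0.0009 -0.0005] turn
```

>>> {"op": "apply_moves", "data": {"plan": [[0,0,0,0,0,-8,1],[0,0,0,0,0,-16,1],[0,0,0,0,0,-24,1],[0,0,0,0,0,-32,1],[0,0,0,0,0,-34,1]]}}

```text
time: 8.32
tool_pos: [0.4499, -0.2506, 0.1517]
tool_rot: [-1.576, -1.153, 2.64]
contact_force: [-0.6, 0.9, -2.8]
opening: 0.0302
```

Run:
```python
from h import *
im=cams.read_camera("side")
go([.45,-.25,.055])
cv2.imwrite("pics/c4.png",cv2.resize(im[150:450,200:500],None,fx=2,fy=2))
```

```text
t 8.38 pos [ 0.4498 -0.2506  0.152 ] rot [-1.575 -1.154  2.639] F [-0.7  0.2 -2.7] q [-0.6   1.1   0.82 -0.13  2.37  1.44]
 shift [-0.0887  0.0395 -0.0004] turn
```

View pics/c4.png

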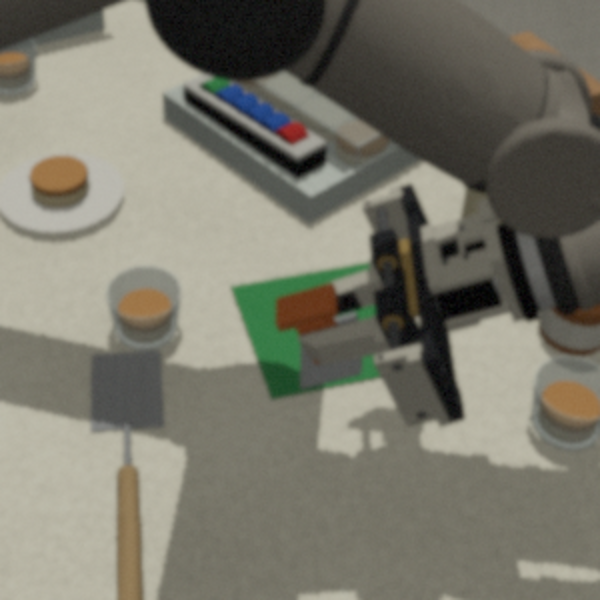

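The press is tilted 66°, so it's within 24° of upright, and there is free table below. I'll lower it.

>>> {"op": "apply_moves", "data": {"plan": [[-0.023,0.01,0,0,0,0,1],[-0.046,0.02,0,0,0,0,1],[-0.069,0.03,0,0,0,0,1],[-0.09,0.0395,0,0,0,0,1],[-0.09,0.0395,0,0,0,0,1]]}}

```text
time: 9.0
tool_pos: [0.4499, -0.2505, 0.0531]
tool_rot: [-1.572, -1.156, 2.635]
contact_force: [0.7, -0.3, -3.1]
opening: 0.03
```

>>> {"op": "apply_moves", "data": {"plan": [[-0.001,0.0005,0,0,0,0,1],[-0.002,0.001,0,0,0,0,1],[-0.003,0.0015,0,0,0,0,1],[-0.004,0.002,0,0,0,0,1],[-0.005,0.0025,0,0,0,0,1]]}}

```text
time: 9.62
tool_pos: [0.4505, -0.2509, 0.0499]
tool_rot: [-1.571, -1.152, 2.634]
contact_force: [0.8, -0.3, -3.8]
opening: 0.0297
```

>>> {"op": "apply_moves", "data": {"plan": [[-0.001,0.0005,0,0,0,0,1],[-0.002,0.001,0,0,0,0,1],[-0.003,0.0015,0,0,0,0,1],[-0.004,0.002,0,0,0,0,1],[-0.004,0.002,0,0,0,0,1]]}}

```text
time: 10.25
tool_pos: [0.4502, -0.2508, 0.0453]
tool_rot: [-1.571, -1.152, 2.634]
contact_force: [-0.5, 0.0, -2.1]
opening: 0.0297
```

>>> {"op": "apply_moves", "data": {"plan": [[-0.001,0.0005,0,0,0,0,1],[-0.002,0.001,0,0,0,0,1],[-0.002,0.001,0,0,0,0,1],[-0.002,0.001,0,0,0,0,1],[-0.002,0.001,0,0,0,0,1]]}}

```text
time: 10.88
tool_pos: [0.4502, -0.2508, 0.0433]
tool_rot: [-1.571, -1.152, 2.634]
contact_force: [-0.3, 0.4, 0.2]
opening: 0.0299
```

>>> {"op": "apply_moves", "data": {"plan": [[0,0,0,0,0,0,-1],[0,0,0,0,0,0,-1],[0,0,0,0,0,0,-1],[0,0,0,0,0,0,-1],[0,0,0,0,0,0,-1]]}}

```text
time: 11.5
tool_pos: [0.4502, -0.2507, 0.0431]
tool_rot: [-1.571, -1.152, 2.634]
contact_force: [-0.5, -0.2, -0.4]
opening: 0.075
```

>>> {"op": "apply_moves", "data": {"plan": [[0,0,0,0,0,0,-1],[0,0,0,0,0,0,-1],[0,-0.02,0,0,0,0,-1],[0,-0.045,0,0,0,0,-1],[0.01,-0.08,0,0,0,0,-1]]}}

```text
time: 12.12
tool_pos: [0.5106, -0.2843, 0.0848]
tool_rot: [-1.572, -1.154, 2.635]
contact_force: [0.9, -0.6, -0.3]
opening: 0.0916
```

Run:
```python
from h import *
im=cams.read_camera("side")
go([.45,-.25,.2])
t=cams.read_camera("top"); cv2.imwrite("pics/t5.png",t)
o=np.hstack([cv2.resize(im[250:430,230:430],None,fx=2,fy=2),cv2.resize(t[180:360,330:530],None,fx=2,fy=2)])
cv2.imwrite("pics/c5.png",o)
```

```text
t 12.18 pos [ 0.5131 -0.2857  0.0881] rot [-1.57  -1.146  2.633] F [ 1.7 -0.6  2.6] q [-0.6   1.37  0.36 -0.14  2.55  1.41]
 shift [ 0.1318  0.0199 -0.0005] turn
```

View pics/c5.png

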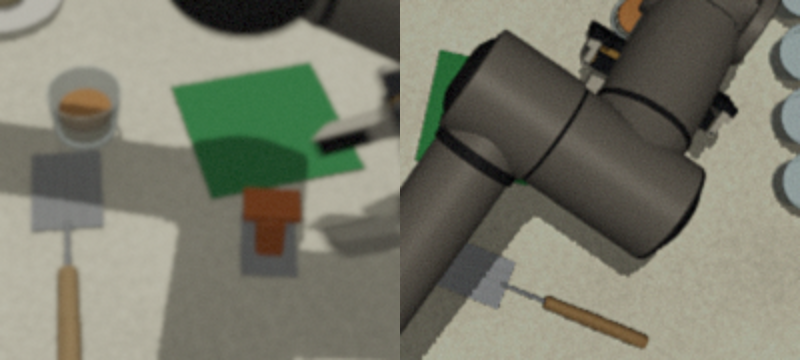

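The press stands on its sole. I'll raise the gripper and turn it straight down.

>>> {"op": "apply_moves", "data": {"plan": [[0.03,-0.013,0,0,0,0,-1],[0.06,-0.026,0,0,0,8,-1],[0.09,-0.039,0,0,0,18,-1],[0.11,-0.049,0,0,0,28,-1],[0.11,-0.049,0,0,0,38,-1]]}}

```text
time: 12.85
tool_pos: [0.5104, -0.2841, 0.2069]
tool_rot: [-1.571, -0.479, 2.633]
contact_force: [0.9, -0.2, -0.4]
opening: 0.0917
```

>>> {"op": "apply_moves", "data": {"plan": [[0,0,0,0,0,10,-1],[0,0,0,0,0,20,-1],[0,0,0,0,0,28,-1],[0,0,0,0,0,28,-1],[0,0,0,0,0,28,-1]]}}

```text
time: 13.48
tool_pos: [0.5104, -0.2843, 0.205]
tool_rot: [-1.571, -0.002, 2.634]
contact_force: [1.1, -0.2, 0.5]
opening: 0.0917
```

Run:
```python
from h import *
im=cams.read_camera("side")
go([.4655,-.259,.15],[-np.pi/2,0,2.634])
for z,p in((0,(.4655,-.259,0)),(0,(.4655,-.259,.064))): print(np.round(proj("side",p),1))
for ce,st,m in blobs(im[200:460,200:460],(3,120,60),(14,255,255),40): print(np.array(ce)+200,st)
cv2.imwrite("pics/c6.png",cv2.resize(im[310:410,310:410],None,fx=6,fy=6,interpolation=2))
```

```text
t 13.53 pos [ 0.5109 -0.2846  0.2048] rot [-1.571e+00 -2.000e-03  2.634e+00] F [-0.3 -0.3  0.8] q [-0.64  0.48  1.4  -0.    1.26  1.44]
 shift [ 0.052   0.0549 -0.0003] turn [ 0.01 -0.01  0.11]
[363.5 373.8]
[365.8 349.5]
[365.1 357.7] [152, 145, 28, 33, 632]
```

View pics/c6.png

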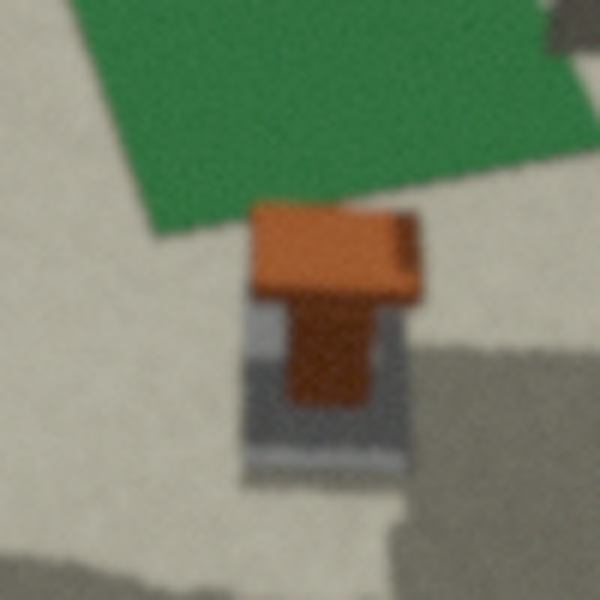

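The press is upright. Its crossbar top is centred near (366,351) and its edges are nearly level in the side view. I'll compute its position and yaw.

Run:
```python
from h import *
f=lambda x,y,z:plane("side",310+x/6,310+y/6,z)
print(f(336,248,.064).round(4))
for a,b,z in(((252,203),(418,210),.064),((253,293),(420,298),.064),((243,482),(408,482),.003)):
    p,q=f(*a,z),f(*b,z);d=q-p;print(p.round(4),q.round(4),np.linalg.norm(d).round(4),np.arctan2(d[1],d[0]).round(3),((p+q)/2).round(4))
```

```text
[ 0.4638 -0.2626  0.064 ]
[ 0.451  -0.2384  0.064 ] [ 0.4912 -0.2611  0.064 ] 0.0462 -0.514 [ 0.4711 -0.2497  0.064 ]
[ 0.4357 -0.266   0.064 ] [ 0.4754 -0.2876  0.064 ] 0.0453 -0.498 [ 0.4555 -0.2768  0.064 ]
[ 0.4274 -0.2806  0.003 ] [ 0.4687 -0.3011  0.003 ] 0.0461 -0.461 [ 0.448  -0.2908  0.003 ]
```

>>> {"op": "apply_moves", "data": {"plan": [[0.018,0.02,0.001,0,0,0,-1],[0.036,0.05,0.002,0,0,0,-1],[0.052,0.08,0.003,0,0,0,-1],[0.052,0.11,0.003,0,0,0,-1],[0.052,0.14,0.003,0,0,0,-1]]}}

```text
time: 14.15
tool_pos: [0.4642, -0.2621, 0.0634]
tool_rot: [-1.571, -0.002, 2.634]
contact_force: [-0.3, -0.0, 0.0]
opening: 0.0918
```

>>> {"op": "apply_moves", "data": {"plan": [[0,0.02,0,0,0,0,-1],[0,0.035,0,0,0,0,-1],[0,0.035,0,0,0,0,-1],[0,0.035,0,0,0,0,1],[0,0.035,0,0,0,0,1]], "squeeze": 50}}

```text
time: 14.78
tool_pos: [0.4642, -0.262, 0.031]
tool_rot: [-1.571, 0.002, 2.634]
contact_force: [-0.3, -0.6, -0.2]
opening: 0.0764
```

>>> {"op": "apply_moves", "data": {"plan": [[0,0,0,0,0,0,1],[0,0,0,0,0,0,1],[0,0,0,0,0,0,1],[0,0,0,0,0,0,1],[0,0,0,0,0,0,1]]}}

```text
time: 15.4
tool_pos: [0.4637, -0.2615, 0.0302]
tool_rot: [-1.571, -0.0, 2.634]
contact_force: [-0.1, 0.4, -0.0]
opening: 0.0297
```

>>> {"op": "apply_moves", "data": {"plan": [[0,0,0,0,0,0,1],[0,0,0,0,0,0,1],[0,0,0,0,0,0,1],[0,0,0,0,0,0,1],[0,0,0,0,0,0,1]]}}

```text
time: 16.02
tool_pos: [0.4636, -0.2615, 0.0302]
tool_rot: [-1.571, -0.0, 2.634]
contact_force: [0.7, 2.1, 1.0]
opening: 0.0295
```

>>> {"op": "apply_moves", "data": {"plan": [[0,-0.05,0,0,0,0,1],[0,-0.1,0,0,0,0,1],[0,-0.15,0,0,0,0,1],[0.016,-0.15,-0.058,0,0,0,1],[0.032,-0.15,-0.116,0,0,0,1]]}}

```text
time: 16.65
tool_pos: [0.492, -0.1442, 0.1806]
tool_rot: [-1.571, 0.001, 2.632]
contact_force: [1.0, 0.1, -2.9]
opening: 0.0298
```

>>> {"op": "apply_moves", "data": {"plan": [[0.016,0,-0.058,0,0,0,1],[0.032,0,-0.116,0,0,0,1],[0.048,0,-0.174,0,0,0,1],[0.064,0,-0.232,0,0,0,1],[0.08,0,-0.29,0,0,0,1]]}}

```text
time: 17.27
tool_pos: [0.5631, 0.1492, 0.1798]
tool_rot: [-1.57, -0.0, 2.634]
contact_force: [1.2, -0.1, -2.9]
opening: 0.0299
```

>>> {"op": "apply_moves", "data": {"plan": [[0.008,0,-0.03,0,-9,0,1],[0.0155,0,-0.06,0,-18,0,1],[0.0155,0,-0.06,0,-27,0,1],[0.0155,0,-0.06,0,-36,0,1],[0.0155,0,-0.06,0,-43.7,0,1]]}}

```text
time: 17.9
tool_pos: [0.5784, 0.2073, 0.1794]
tool_rot: [-1.57, -0.001, -2.881]
contact_force: [0.2, 0.2, -2.2]
opening: 0.0295
```

Run:
```python
from h import *
t=cams.read_camera("top");im=cams.read_camera("side")
go([.579,.208,.14],[-np.pi/2,0,-2.886])
o=np.hstack([cv2.resize(im[110:260,250:400],None,fx=2.6,fy=2.6),cv2.resize(t[130:280,170:320],None,fx=2.6,fy=2.6)])
cv2.imwrite("pics/c7.png",o)
```

```text
t 18.0 pos [0.5784 0.2072 0.1795] rot [-1.570e+00 -1.000e-03 -2.886e+00] F [-0.6 -0.  -1.7] q [ 0.22  0.55  1.35 -0.    1.24  1.53]
 shift [-0.0008  0.0395 -0.0006] turn [-0.02  0.03  0.07]
```

View pics/c7.png

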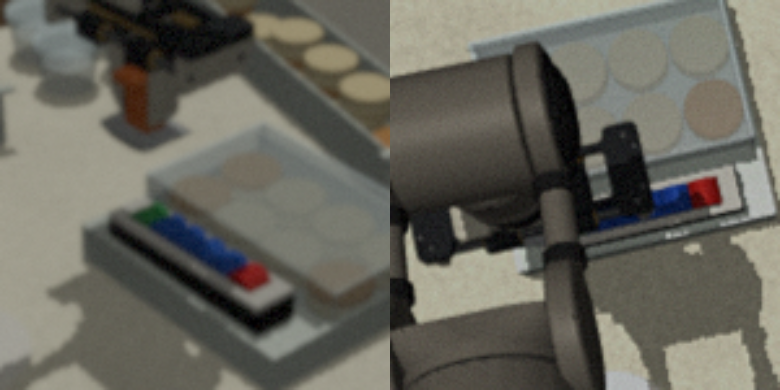

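The press hangs over the green tab in line with the seam. I'll come down in steps and watch the force.

>>> {"op": "apply_moves", "data": {"plan": [[0,0.02,0,0,0,0,1],[0,0.04,0,0,0,0,1],[0,0.058,0,0,0,0,1],[0,0.0625,0,0,0,0,1],[0,0.0625,0,0,0,0,1]]}}

```text
time: 18.62
tool_pos: [0.5787, 0.2075, 0.1178]
tool_rot: [-1.571, -0.0, -2.888]
contact_force: [0.4, -0.2, -2.5]
opening: 0.0293
```

>>> {"op": "apply_moves", "data": {"plan": [[0,0.002,0,0,0,0,1],[0,0.004,0,0,0,0,1],[0,0.005,0,0,0,0,1],[0,0.005,0,0,0,0,1],[0,0.005,0,0,0,0,1]]}}

```text
time: 19.25
tool_pos: [0.5787, 0.2076, 0.1128]
tool_rot: [-1.571, 0.0, -2.886]
contact_force: [0.3, -0.5, -1.9]
opening: 0.0298
```

>>> {"op": "apply_moves", "data": {"plan": [[0,0.001,0,0,0,0,1],[0,0.002,0,0,0,0,1],[0,0.003,0,0,0,0,1],[0,0.003,0,0,0,0,1],[0,0.003,0,0,0,0,1]]}}

```text
time: 19.88
tool_pos: [0.5787, 0.2076, 0.1098]
tool_rot: [-1.571, 0.0, -2.886]
contact_force: [0.4, -0.0, -1.7]
opening: 0.0295
```

>>> {"op": "apply_moves", "data": {"plan": [[0,0.001,0,0,0,0,1],[0,0.002,0,0,0,0,1],[0,0.003,0,0,0,0,1],[0,0.003,0,0,0,0,1],[0,0.003,0,0,0,0,1]]}}

```text
time: 20.5
tool_pos: [0.5787, 0.2076, 0.1068]
tool_rot: [-1.571, 0.0, -2.886]
contact_force: [0.9, -0.6, -2.8]
opening: 0.0297
```

>>> {"op": "apply_moves", "data": {"plan": [[0,0.001,0,0,0,0,1],[0,0.002,0,0,0,0,1],[0,0.003,0,0,0,0,1],[0,0.003,0,0,0,0,1],[0,0.003,0,0,0,0,1]]}}

```text
time: 21.12
tool_pos: [0.5787, 0.2077, 0.104]
tool_rot: [-1.571, 0.0, -2.886]
contact_force: [-0.7, 0.4, -0.3]
opening: 0.0296
```

>>> {"op": "apply_moves", "data": {"plan": [[0,0.001,0,0,0,0,1],[0,0.002,0,0,0,0,1],[0,0.003,0,0,0,0,1],[0,0.003,0,0,0,0,1],[0,0.003,0,0,0,0,1]]}}

```text
time: 21.75
tool_pos: [0.5787, 0.2076, 0.1008]
tool_rot: [-1.571, 0.0, -2.886]
contact_force: [-0.5, -0.4, 1.5]
opening: 0.03
```

>>> {"op": "apply_moves", "data": {"plan": [[0,0.0005,0,0,0,0,1],[0,0.001,0,0,0,0,1],[0,0.0015,0,0,0,0,1],[0,0.002,0,0,0,0,1],[0,0.002,0,0,0,0,1]]}}

```text
time: 22.38
tool_pos: [0.5788, 0.2076, 0.0991]
tool_rot: [-1.571, 0.001, -2.886]
contact_force: [-2.1, -0.6, 6.3]
opening: 0.0298
```

About 9 N net now. I'll press a little further and start the stroke.

>>> {"op": "apply_moves", "data": {"plan": [[0,0.0004,0,0,0,0,1],[0,0.0008,0,0,0,0,1],[0,0.0008,0.001,0,0,0,1],[0,0.0008,0.003,0,0,0,1],[0,0.0008,0.005,0,0,0,1]]}}

```text
time: 23.0
tool_pos: [0.5799, 0.2046, 0.0985]
tool_rot: [-1.574, 0.002, -2.886]
contact_force: [-2.4, 6.0, 5.1]
opening: 0.0297
```

>>> {"op": "apply_moves", "data": {"plan": [[0,0.0004,0.002,0,0,0,1],[0,0.0008,0.004,0,0,0,1],[0,0.0011,0.006,0,0,0,1],[0,0.0011,0.008,0,0,0,1],[0,0.0011,0.01,0,0,0,1]]}}

```text
time: 23.62
tool_pos: [0.5828, 0.1957, 0.0981]
tool_rot: [-1.575, 0.003, -2.886]
contact_force: [-2.6, 8.7, 9.4]
opening: 0.0297
```

>>> {"op": "apply_moves", "data": {"plan": [[0,0,0.002,0,0,0,1],[0,0,0.004,0,0,0,1],[0,0,0.006,0,0,0,1],[0,0,0.008,0,0,0,1],[0,0,0.01,0,0,0,1]]}}

```text
time: 24.25
tool_pos: [0.5857, 0.1856, 0.0984]
tool_rot: [-1.574, 0.004, -2.886]
contact_force: [-1.3, 8.4, 9.5]
opening: 0.0297
```

>>> {"op": "apply_moves", "data": {"plan": [[0,0,0.002,0,0,0,1],[0,0,0.004,0,0,0,1],[0,0,0.006,0,0,0,1],[0,0,0.008,0,0,0,1],[0,0,0.01,0,0,0,1]]}}

```text
time: 24.88
tool_pos: [0.5882, 0.1761, 0.0984]
tool_rot: [-1.574, 0.004, -2.886]
contact_force: [-1.6, 7.5, 9.2]
opening: 0.0298
```

>>> {"op": "apply_moves", "data": {"plan": [[0,0,0.002,0,0,0,1],[0,0,0.004,0,0,0,1],[0,0.0001,0.006,0,0,0,1],[0,0.0001,0.008,0,0,0,1],[0,0.0002,0.01,0,0,0,1]]}}

```text
time: 25.5
tool_pos: [0.5907, 0.1671, 0.0985]
tool_rot: [-1.575, 0.005, -2.886]
contact_force: [-2.4, 8.9, 13.0]
opening: 0.0301
```

>>> {"op": "apply_moves", "data": {"plan": [[0,-0.0002,0.002,0,0,0,1],[0,-0.0004,0.004,0,0,0,1],[0,-0.0005,0.006,0,0,0,1],[0,-0.0006,0.008,0,0,0,1],[0,-0.0006,0.01,0,0,0,1]]}}

```text
time: 26.12
tool_pos: [0.5934, 0.157, 0.099]
tool_rot: [-1.574, 0.004, -2.886]
contact_force: [-2.4, 8.7, 10.4]
opening: 0.0301
```

>>> {"op": "apply_moves", "data": {"plan": [[0,-0.0001,0.002,0,0,0,1],[0,-0.0002,0.004,0,0,0,1],[0,-0.0002,0.006,0,0,0,1],[0,-0.0003,0.008,0,0,0,1],[0,-0.0003,0.01,0,0,0,1]]}}

```text
time: 26.75
tool_pos: [0.5958, 0.1471, 0.0992]
tool_rot: [-1.574, 0.004, -2.886]
contact_force: [-3.0, 9.8, 10.9]
opening: 0.0297
```

>>> {"op": "apply_moves", "data": {"plan": [[0,-0.0001,0.002,0,0,0,1],[0,-0.0002,0.004,0,0,0,1],[0,-0.0003,0.006,0,0,0,1],[0,-0.0004,0.008,0,0,0,1],[0,-0.0005,0.01,0,0,0,1]]}}

```text
time: 27.38
tool_pos: [0.5985, 0.1373, 0.0998]
tool_rot: [-1.574, 0.004, -2.886]
contact_force: [-1.6, 7.7, 10.9]
opening: 0.0301
```

>>> {"op": "apply_moves", "data": {"plan": [[0,-0.0001,0.002,0,0,0,1],[0,-0.0002,0.004,0,0,0,1],[0,-0.0003,0.006,0,0,0,1],[0,-0.0004,0.008,0,0,0,1],[0,-0.0005,0.01,0,0,0,1]]}}

```text
time: 28.0
tool_pos: [0.6008, 0.1278, 0.1]
tool_rot: [-1.574, 0.004, -2.886]
contact_force: [-2.0, 7.7, 9.0]
opening: 0.0299
```

>>> {"op": "apply_moves", "data": {"plan": [[0,-0.0001,0.002,0,0,0,1],[0,-0.0001,0.004,0,0,0,1],[0,-0.0002,0.006,0,0,0,1],[0,-0.0003,0.008,0,0,0,1],[0,-0.0003,0.01,0,0,0,1]]}}

```text
time: 28.62
tool_pos: [0.6032, 0.1184, 0.1003]
tool_rot: [-1.574, 0.004, -2.886]
contact_force: [-2.8, 8.5, 9.0]
opening: 0.0299
```

>>> {"op": "apply_moves", "data": {"plan": [[0,-0.0001,0.002,0,0,0,1],[0,-0.0001,0.004,0,0,0,1],[0,-0.0002,0.006,0,0,0,1],[0,-0.0003,0.008,0,0,0,1],[0,-0.0003,0.01,0,0,0,1]]}}

```text
time: 29.25
tool_pos: [0.6058, 0.1084, 0.1006]
tool_rot: [-1.574, 0.004, -2.886]
contact_force: [-2.3, 8.7, 9.8]
opening: 0.0301
```

>>> {"op": "apply_moves", "data": {"plan": [[0,-0.0001,0.002,0,0,0,1],[0,-0.0001,0.004,0,0,0,1],[0,-0.0002,0.006,0,0,0,1],[0,-0.0003,0.008,0,0,0,1],[0,-0.0003,0.01,0,0,0,1]]}}

```text
time: 29.88
tool_pos: [0.6083, 0.0985, 0.1008]
tool_rot: [-1.573, 0.003, -2.886]
contact_force: [-2.5, 7.2, 9.6]
opening: 0.0298
```

>>> {"op": "apply_moves", "data": {"plan": [[0,-0.0001,0.002,0,0,0,1],[0,-0.0001,0.004,0,0,0,1],[0,-0.0002,0.006,0,0,0,1],[0,-0.0003,0.008,0,0,0,1],[0,-0.0003,0.01,0,0,0,1]]}}

```text
time: 30.5
tool_pos: [0.6109, 0.0888, 0.1012]
tool_rot: [-1.573, 0.003, -2.886]
contact_force: [-1.7, 7.0, 9.5]
opening: 0.0301
```

>>> {"op": "apply_moves", "data": {"plan": [[0,-0.0001,0.002,0,0,0,1],[0,-0.0001,0.004,0,0,0,1],[0,-0.0002,0.006,0,0,0,1],[0,-0.0003,0.008,0,0,0,1],[0,-0.0003,0.01,0,0,0,1]]}}

```text
time: 31.12
tool_pos: [0.6134, 0.079, 0.1013]
tool_rot: [-1.573, 0.003, -2.886]
contact_force: [-2.2, 5.7, 7.7]
opening: 0.0296
```

>>> {"op": "apply_moves", "data": {"plan": [[0,0.0001,0.002,0,0,0,1],[0,0.0002,0.004,0,0,0,1],[0,0.0002,0.006,0,0,0,1],[0,0.0002,0.008,0,0,0,1],[0,0.0002,0.01,0,0,0,1]]}}

```text
time: 31.75
tool_pos: [0.6159, 0.0694, 0.1012]
tool_rot: [-1.573, 0.003, -2.886]
contact_force: [-1.5, 6.3, 9.8]
opening: 0.0297
```

The stroke is done at a steady load. I'll lift, carry the press over the mat and check the tabs.

>>> {"op": "apply_moves", "data": {"plan": [[0,-0.02,0,0,0,0,1],[0,-0.05,0,0,0,0,1],[0,-0.08,0,0,0,0,1],[0.025,-0.08,0.035,0,0,0,1],[0.05,-0.08,0.07,0,0,0,1]]}}

```text
time: 32.38
tool_pos: [0.584, -0.0134, 0.1792]
tool_rot: [-1.571, -0.0, -2.885]
contact_force: [0.8, -0.4, -2.1]
opening: 0.0295
```

>>> {"op": "apply_moves", "data": {"plan": [[0.03,0,0.035,0,0,0,1],[0.06,0,0.07,0,0,0,1],[0.08,0,0.106,0,0,0,1],[0.08,0,0.106,0,0,0,1],[0.08,0,0.106,0,0,0,1]]}}

```text
time: 33.0
tool_pos: [0.5338, -0.1354, 0.1793]
tool_rot: [-1.572, -0.0, -2.887]
contact_force: [-0.1, -0.2, -2.1]
opening: 0.03
```

Run:
```python
from h import *
im=cams.read_camera("side");t=cams.read_camera("top")
go([.535,-.134,.034],[-np.pi/2,0,-2.886])
a=cv2.resize(im[170:240,280:370],None,fx=4.3,fy=4.3,interpolation=2);b=cv2.resize(cv2.imread("pics/side0.png")[170:240,280:370],None,fx=4.3,fy=4.3,interpolation=2)
c=cv2.resize(t[110:310,220:420],None,fx=1.9,fy=1.9)
o=np.zeros((602,780,3),np.uint8)[:600];o[:301,:387]=b;o[299:600,:387]=a;o[:380,395:775]=c;cv2.imwrite("pics/c8.png",o)
```

```text
t 33.1 pos [ 0.5341 -0.1347  0.1795] rot [-1.572 -0.    -2.885] F [ 0.2 -0.1 -2.9] q [-0.39  0.44  1.54  0.    1.16  0.93]
 shift [-0.0011  0.1455 -0.0003] turn [0.04 0.05 0.01]
```

View pics/c8.png

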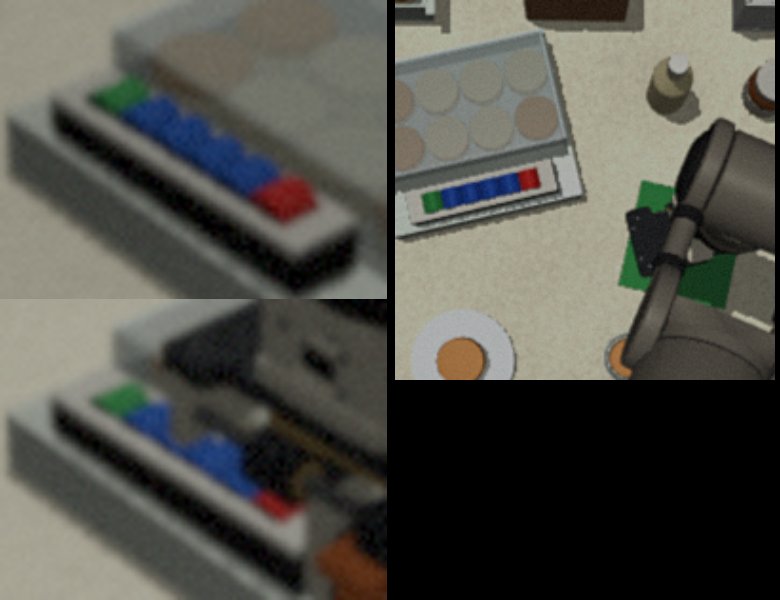

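The gripper hides part of the seam in the side view, so I'll recheck the tabs after the placing. The press is over the mat. I'll set it down there.

>>> {"op": "apply_moves", "data": {"plan": [[0,0.04,0,0,0,0,1],[0,0.08,0,0,0,0,1],[0,0.12,0,0,0,0,1],[0,0.139,0,0,0,0,1],[0,0.139,0,0,0,0,1]]}}

```text
time: 33.72
tool_pos: [0.5332, -0.1344, 0.0393]
tool_rot: [-1.573, -0.003, -2.885]
contact_force: [0.8, -0.1, -2.4]
opening: 0.0297
```

>>> {"op": "apply_moves", "data": {"plan": [[0,0.001,0,0,0,0,1],[0,0.003,0,0,0,0,1],[0,0.0045,0,0,0,0,1],[0,0.0055,0,0,0,0,1],[0,0.006,0,0,0,0,1]]}}

```text
time: 34.35
tool_pos: [0.5339, -0.1359, 0.0349]
tool_rot: [-1.571, 0.0, -2.886]
contact_force: [0.6, 0.3, -2.3]
opening: 0.0298
```

>>> {"op": "apply_moves", "data": {"plan": [[0,0.0005,0,0,0,0,1],[0,0.001,0,0,0,0,1],[0,0.0015,0,0,0,0,1],[0,0.0015,0,0,0,0,1],[0,0.0015,0,0,0,0,1]]}}

```text
time: 34.98
tool_pos: [0.5339, -0.1358, 0.0333]
tool_rot: [-1.571, 0.0, -2.886]
contact_force: [-0.6, -0.1, -2.7]
opening: 0.0296
```

>>> {"op": "apply_moves", "data": {"plan": [[0,0.0003,0,0,0,0,1],[0,0.0006,0,0,0,0,1],[0,0.0009,0,0,0,0,1],[0,0.001,0,0,0,0,1],[0,0.001,0,0,0,0,1]]}}

```text
time: 35.6
tool_pos: [0.534, -0.1358, 0.0332]
tool_rot: [-1.571, 0.0, -2.886]
contact_force: [-2.2, 0.9, 7.1]
opening: 0.0299
```

The press is on the mat. I'll release, rise and clear the view.

>>> {"op": "apply_moves", "data": {"plan": [[0,0,0,0,0,0,-1],[0,0,0,0,0,0,-1],[0,0,0,0,0,0,-1],[0,0,0,0,0,0,-1],[0,0,0,0,0,0,-1]]}}

```text
time: 36.22
tool_pos: [0.5339, -0.1358, 0.0323]
tool_rot: [-1.571, 0.0, -2.886]
contact_force: [0.1, 0.2, -0.3]
opening: 0.0749
```

>>> {"op": "apply_moves", "data": {"plan": [[0,0,0,0,0,0,-1],[0,-0.02,0,0,0,0,-1],[0,-0.06,0,0,0,0,-1],[0,-0.11,0,0,0,0,-1],[0,-0.16,0,0,0,0,-1]]}}

```text
time: 36.85
tool_pos: [0.5336, -0.1357, 0.1938]
tool_rot: [-1.571, -0.0, -2.886]
contact_force: [1.0, -0.1, -0.2]
opening: 0.0914
```

>>> {"op": "apply_moves", "data": {"plan": [[0.02,-0.02,0.04,0,0,0,-1],[0.04,-0.04,0.08,0,0,0,-1],[0.06,-0.05,0.12,0,0,0,-1],[0.08,-0.05,0.16,0,0,0,-1],[0.1,-0.05,0.2,0,0,0,-1]]}}

```text
time: 37.48
tool_pos: [0.4872, -0.356, 0.2425]
tool_rot: [-1.571, 0.0, -2.886]
contact_force: [-0.1, -0.6, 0.0]
opening: 0.0918
```

Run:
```python
from h import *
im=cams.read_camera("side");t=cams.read_camera("top");cv2.imwrite("pics/side9.png",im);cv2.imwrite("pics/top9.png",t)
go([.5,-.3,.2])
a=cv2.resize(im[170:240,280:370],None,fx=4.3,fy=4.3,interpolation=2);b=cv2.resize(im[260:380,300:440],None,fx=2.5,fy=2.5)
c=cv2.resize(t[110:370,130:520],None,fx=1,fy=1.1)
o=np.zeros((600,790,3),np.uint8);o[:301,:387]=a;o[300:600,:350]=b;o[:286,395:785]=c;cv2.imwrite("pics/c9.png",o)
s0=cv2.imread("pics/side0.png");t0=cv2.imread("pics/top0.png")
for n in("green","red","blue"):
    for nm,x,w in(("side0",s0,slice(170,250)),("side9",im,slice(170,250)),("top0",t0,slice(190,230)),("top9",t,slice(190,230))):
        print(n,nm,[(q[0],q[1][4]) for q in blobs(x[w,:330 if nm[0]=="t" else 400],*COL[n],8)])
```

```text
t 37.58 pos [ 0.4861 -0.3586  0.2418] rot [-1.570e+00 -1.000e-03 -2.891e+00] F [ 1.4  0.4 -0.3] q [-0.76  0.49  1.29 -0.    1.37  0.56]
 shift [-0.028   0.0417 -0.0534] turn 
green side0 [([308.0, 22.0], 46)]
green side9 [([308.4, 23.3], 34)]
green top0 [([238.9, 25.9], 100)]
green top9 [([239.5, 25.8], 89)]
red side0 [([346.4, 46.1], 39)]
red side9 [([346.1, 46.9], 14)]
red top0 [([289.8, 13.6], 70)]
red top9 [([290.2, 14.0], 83)]
blue side0 [([326.2, 33.4], 279)]
blue side9 [([326.4, 34.7], 217)]
blue top0 [([264.5, 19.7], 407)]
blue top9 [([264.6, 19.9], 396)]
```

View pics/c9.png

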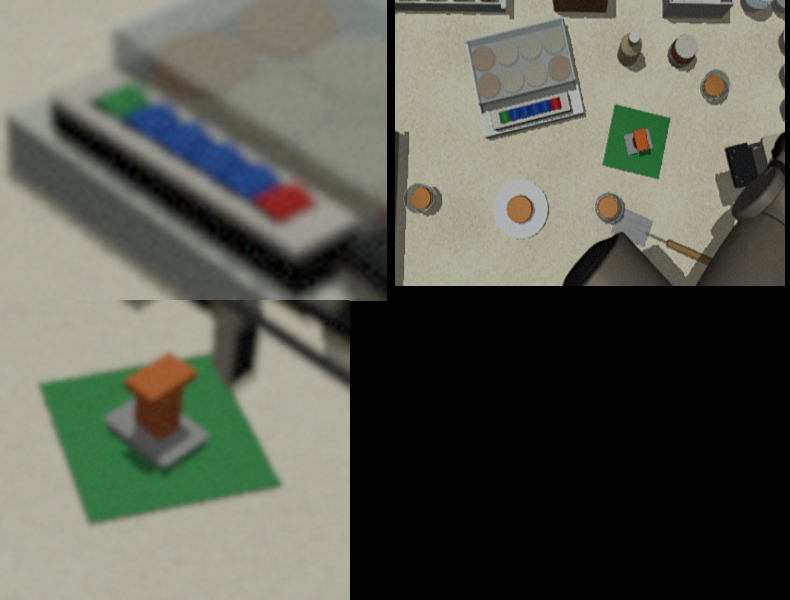

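The press stands upright on the mat. The tabs look lower than before, though the red one's mask changed size. I'll compare all the tab edges before and after.

Run:
```python
from h import *
a,b=[cv2.imread(f"pics/side{k}.png") for k in(0,9)]
def edge(im):
    h=cv2.cvtColor(im[180:230,300:355],cv2.COLOR_BGR2HSV); m=(h[...,1]>110)&(h[...,2]>40)
    return [(np.flatnonzero(c)[0]+180,np.flatnonzero(c)[-1]+180,) if c.any() else None for c in m.T]
A,B=edge(a),edge(b)
print([(300+i,int(q[0]-p[0]),int(q[1]-p[1])) for i,(p,q) in enumerate(zip(A,B)) if p and q])
# subpixel shift of patches
g=lambda x:cv2.GaussianBlur(cv2.cvtColor(x,cv2.COLOR_BGR2HSV)[...,1].astype(np.float32),(3,3),0)
for i in range(6):
    u,v=np.array([308,192])+i/5*np.array([38.4,24.1]);u,v=int(u),int(v);s=np.s_[v-7:v+8,u-5:u+6]
    print(i+1,np.round(cv2.phaseCorrelate(g(a)[s],g(b)[s],cv2.createHanningWindow((11,15),cv2.CV_32F)),2)[0])
```

```text
[(304, 1, 0), (305, 2, 1), (306, 1, 0), (307, 2, 0), (308, 2, 0), (309, 2, 0), (310, 3, 0), (311, 3, 0), (312, 2, 0), (313, 3, 0), (314, 2, 1), (315, 2, 0), (316, 2, 0), (317, 2, 0), (318, 2, 0), (319, 2, 0), (320, 3, -1), (321, 2, 0), (322, 2, 1), (323, 2, 0), (324, 2, 0), (325, 2, 0), (326, 3, 0), (327, 3, 0), (328, 3, 1), (329, 1, 0), (330, 2, 0), (331, 2, 0), (332, 2, 0), (333, 2, 1), (334, 3, 0), (335, 3, 0), (336, 2, 1), (337, 2, 1), (338, 2, -1), (339, 3, 0), (340, 2, 0), (341, 2, 0), (342, 3, 0), (343, 3, 1), (344, 1, 0), (345, 1, 0), (346, 2, -1), (347, 2, -1), (348, 2, -1), (349, 2, -1), (350, 3, -1), (351, 3, -1)]Traceback (most recent call last):
  File "<stdin>", line 12, in <module>
    return _wrapfunc(a, 'round', decimals=decimals, out=out)
    return _wrapit(obj, method, *args, **kwds)
    conv = _array_converter(obj)
ValueError: setting an array element with a sequence. The requested array has an inhomogeneous shape after 1 dimensions. The detected shape was (2,) + inhomogeneous part.
```

The tops of all six tabs dropped by the same 2 px or so, and their bases didn't move. I'm handing in.

```bash
python3 -c "
from cell import robot
print(robot.hand_in())"
```

```text
the job is handed in; nothing more can be done
None
```

The job is handed in, at about 38 s of the 72 s allowed; no verdict is reported.

**What I did:** I lifted the press off its side, tilted it to within about 24° of upright and let it tip onto its sole. I then took it again by the handle from above and ran it in one stroke from the green tab to about 8 mm past the centre of the red one. After that I stood it on the green mat, released it and moved the arm clear.

**Force on the seam:** It read about 9 N before the stroke and 8 N as it started. After that it stayed between about 10 and 13 N, with one peak of about 15.5 N, well under 30 N. These readings came every 0.6 s, so short peaks between them were not seen.

**Last checks:**
- **Tabs:** The side view before and after shows the tops of all six tabs lower by about the same amount, 2 px, with their bases unmoved. That fits all six being fully home, but at this resolution it can't confirm it to the last few tenths of a millimetre.
- **Press:** It stands upright on the mat, about centred.
- **Cups and other things:** They look unmoved in the last top view, but I judged that by eye and did not measure it.
- **Failed check:** A finer shift measurement of the tabs stopped with a script error. I did not repeat it, because the edge comparison already agreed for all six.

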